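Press a torch cassette home with the quick-clamp press

ROBOT

A 7-joint arm with a two-finger parallel gripper is mounted at the origin on the work surface. World frame = base frame: x ahead of the robot, y to its left, z up, the work surface at z = 0. Lengths are in m, angles in rad, forces in N, time in s.
With the tool pointing down it reaches from about 0.425 to 0.975 m from the base axis. Payload 16.7 kg.
Tool frame: the origin (TCP) lies between the finger pads; the fingertips stand 14 mm ahead of it and the grasp point (between the pads) lies 5 mm behind it; z points along the fingers, y is the direction in which the jaws open and shut (so a half turn about z gives the same grasp; the last joint's range is limited). The gripper opens to 85 mm and grips with 20 to 120 N. Pads are 22 mm wide; open, the fingers measure 114 mm over their backs; the gripper's body (76 mm by 85 mm) begins 54 mm behind the grasp point. The pads swing forward as they close: fully open they stand 13 mm farther back than shut.
Start: joints at [-1.329, 0.426, 0.074, 1.606, -0.034, 1.111, -0.067], TCP at [0.257, 0.624, 0.245] pointing down, gripper open.
Joint ranges: [-2.85, 2.85], [-0.5, 2.14], [-1.23, 1.37], [0.21, 2.46], [-1.02, 4.16], [0.16, 2.05], [-2.73, 2.73]. Speed limits (rad/s): [1.89, 1.89, 2.39, 2.39, 3.01, 3.01, 3.01].

INTERFACE

Orientations are given as a rotation vector (axis times angle).
In Python, from bench import monitor, cams, workorder gives the robot as it stands. The module is installed in compiled form; this text tells all that it offers.
- The arm moves only by the shell command python3 -m creep 'ROWS'. ROWS is JSON, a list that holds one entry, the list of rows, each a list of 5 numbers: the shift along the tool's x, y, z in mm, then the turn about the tool's z in degrees, then the opening, from -1 (shut) to 1 (fully open). In form: [[[x, y, z, turn, grip], ...]]. A call has 1 to 10 rows; each row is the pose to reach, as a shift and turn from the pose commanded when the call began, along the tool's axes at that moment; what a row does not reach only later rows make up. A row lasts 1/8 s, in which the tool goes at most 62.5 mm and 10.7 degrees, less where a joint would pass 70% of its speed; a pose out of reach is approached as far as the arm can. A call with a gripper value outside its range is refused whole. The fingers move at their own pace and stop on an object; the grip force is fixed at half the most. Time passes only in rows, so rows that repeat a pose let the fingers close. It gives the time, the measured TCP pose, the force and the opening at its end, in the units of the state.
- monitor.get_obs(): the state, without advancing time (a new reading comes with each control period).
- cams.get_image(name): name is "scene" or "top" or "wrist"; returns a dict with "frame" (384x512x3 uint8, red, green, blue), "z_map" (384x512 float32, m along the optical axis (not along the pixel's ray), 0 where there is no reading), "fx", "fy", "cx", "cy" (pixels), "rvec" (rotation vector, rad) and "tvec" (3), from world to camera coordinates, as OpenCV has them; the wrist camera has in their place "tool_from_camera" (4x4, takes a point from camera to tool coordinates, whose origin is the TCP and whose axes are the flange's). Camera axes: x right, y down, z forward; pixel columns grow to the right and rows downward; lengths in m; the calibration is good to about 2 mm. The wrist camera is an equidistant fisheye: a pixel r from the principal point sees the ray r / f radians off the axis. A picture is of the moment at which its call begins: read the wrist's pose just before it.
- workorder.close_job(): hands the job in, once; it reports no verdict.
The state is a dict: "time_s": time; "joint_pos": joint angles; "dq": joint speeds; "joint_efforts": joint torques, N m; "position": TCP position; "tcp_rot": TCP orientation; "ft_force": force on the tool from outside, world axes, zero at the start; "moment": the same for the moment, N m; "width": opening from 0.0 (shut) to 1.0 (fully open).
Only numpy, scipy, OpenCV 4.12 (cv2) and the standard library are available. Lean on these libraries where they do the work, as an engineer would, in place of code of your own. Each camera call takes 0.05 s, during which the arm holds its last target. There are 200 camera calls.

TASK

One of the two bench presses has a torch cassette lying in its cradle: squeeze that press's sprung trigger against its grip post, as many strokes as it takes, until the jaw has pushed the cassette fully home in its socket. Then press down the release tab so that the jaw springs all the way back, leaving the cassette in the socket. Do not touch the cassette or the jaw with the gripper, and leave the empty press alone.

Things in the scene. Friction and masses are not known exactly. Their poses are not given: they have to be found in the camera images.
- press: Loaded bench press, bolted down: base plate 300 x 76 x 12 mm with a bar clamp. Origin under the plate, on the bench; x axis level along the bar from release tab to socket (the way the jaw advances), z up; all is centred on y = 0. Plate x = -145 to 155 mm. Grey housing 50 mm high. White trough from x = 50 mm leads to the socket, a pocket in a white block, mouth x = 120, back wall x = 132 mm.
- press_trigger_mid (a point): Middle of the trigger, black upright bar 10 thick, 28 wide, top 122 mm over the bench; at rest at x = -37, height 100 mm in the press's frame. Twin fixed post at x = -10 to 0. Slides 16 mm to the post along +x; together 42 mm thick, squeezed 26. The post never gives: centre the squeeze on x = -13. Takes 20 N (more just slips). Full stroke: first 4 mm idle, jaw +10 mm; let go fully between.
- press_tab_top (a point): Middle of the top of the release tab, a flat black plate 40 (along x) x 30 mm at the rear end of the press, at x = -116, height 64 mm in the press's frame. Pushed straight down 4 to 8 mm (8 is its stop; 3 to 6 N) with the trigger let go, it frees the jaw, which springs back. It springs up again, and dips by itself as the ratchet clicks.
- press_jaw (a joint): Advance in m of the loaded press's jaw, a black plate 10 x 29 x 30 mm (heights 22 to 52 mm) on the bar: 0 fully back (face at x = 45 mm in the press's frame), growing towards the socket. At 0.027 it holds the cassette home; when the trigger is let go there it rests at about 0.025 until the release tab is pressed. Ratchet steps of 5 mm.
- cassette_mid (a point): Centre of the torch cassette, a white plastic holder 60 x 30 x 28 mm with a glass tube lying in it, 90 g, loose in the loaded press's trough, long side along the press's x axis. It starts 10 to 18 mm short of home; fully home its centre is at x = 102, height 34 mm in the press's frame, its front end against the socket's back wall.
- spare: The other bench press, of the same make and size, its origin and axes placed alike, its trough empty. Not to be used; beware of it when moving low (its post and trigger are 122 mm high too).
Things that resemble listed ones, but are neither listed nor needed, are in the scene too. What is shaped like the part that bears cassette_mid but blue or purple is not meant.

How it is judged:
On the way:
1. the jaw has pushed the cassette fully home (within 4 mm) (x of cassette_mid in the frame of press above 0.098 m and z of cassette_mid in the frame of press between 0.026 and 0.042 m and y of cassette_mid in the frame of press between -0.008 and 0.008 m and angle between cassette_mid's own z axis and vertical below 0.17 rad and value of joint press_jaw above 0.018 m), for 0.1 s.
At the end, for the whole second after the job is handed in: The cassette is within 4 mm of fully home in the socket, flat (within 10 degrees) in the cradle and at rest, and the jaw is back within 5 mm of its rearmost place (x of cassette_mid in the frame of press above 0.098 m and z of cassette_mid in the frame of press between 0.026 and 0.042 m and y of cassette_mid in the frame of press between -0.008 and 0.008 m and angle between cassette_mid's own z axis and vertical below 0.17 rad and value of joint press_jaw below 0.005 m and linear speed of cassette below 0.02 m/s); the robot touches nothing.
It fails at once if the robot pushes on the cassette or the jaw (contact force between any of the arm, the fingers and cassette above 2 N or contact force between the fingers and press_jaw above 2 N).
It fails at once if the robot pushes on the empty press (contact force between any of the fingers, the arm and spare above 2 N).
It also fails if it takes over 42 s, if anything falls off the work surface, if the arm or the gripper's body presses on something with over 40 N, if the wrist force passes 120 N, or if a joint passes its speed limit or range.

## Working session

There is one attempt and no reset: what is moved stays moved. The work goes in short steps, Python scripts to look and compute and a shell command to move; the robot and the scene stay as the last step left them, time stands still between calls to the robot, and variables do not carry over. Pictures are saved under pics/ and viewed, about 8 in all and at most 12, crops included, and the job is handed in when it is done.

```bash
mkdir -p pics; cat > h.py <<'E'
import numpy as np, cv2
from bench import monitor, cams, workorder
def grab(n):
    d=cams.get_image(n); np.savez(f'{n}.npz',**d); return d
def cloud(d):
    z=d['z_map']; v,u=np.indices(z.shape)
    P=np.stack([(u-d['cx'])/d['fx']*z,(v-d['cy'])/d['fy']*z,z],-1)
    R=cv2.Rodrigues(np.array(d['rvec'],float))[0]
    W=(P-np.array(d['tvec']).ravel())@R
    W[z==0]=np.nan
    return W
E
python3 - <<'E'
from h import *
s=monitor.get_obs(); print({k:np.round(v,3) for k,v in s.items()})
for n in('top','scene'):
    d=grab(n); cv2.imwrite(f'pics/{n}0.png',cv2.resize(d['frame'][...,::-1],(800,600),interpolation=cv2.INTER_CUBIC))
E
```

```text
{'time_s': np.float64(0.0), 'joint_pos': array([-1.329,  0.427,  0.074,  1.607, -0.034,  1.111, -0.067]), 'dq': array([-0.   ,  0.   ,  0.   , -0.001, -0.002, -0.   ,  0.001]), 'joint_efforts': array([-1.0000e-03, -9.4984e+01,  3.7600e+00, -4.6353e+01,  1.9000e-02,
        1.0000e-02, -0.0000e+00]), 'position': array([0.257, 0.624, 0.245]), 'tcp_rot': array([-6.100e-01, -3.082e+00,  2.000e-03]), 'ft_force': array([-0.439,  0.447,  0.408]), 'moment': array([-0.003, -0.065,  0.019]), 'width': np.float64(1.002)}
```

View pics/top0.png

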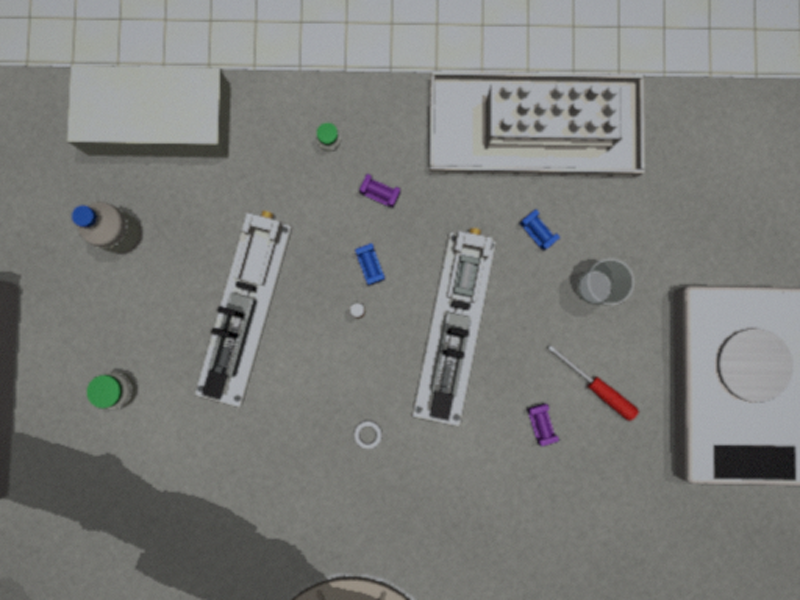

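View pics/scene0.png

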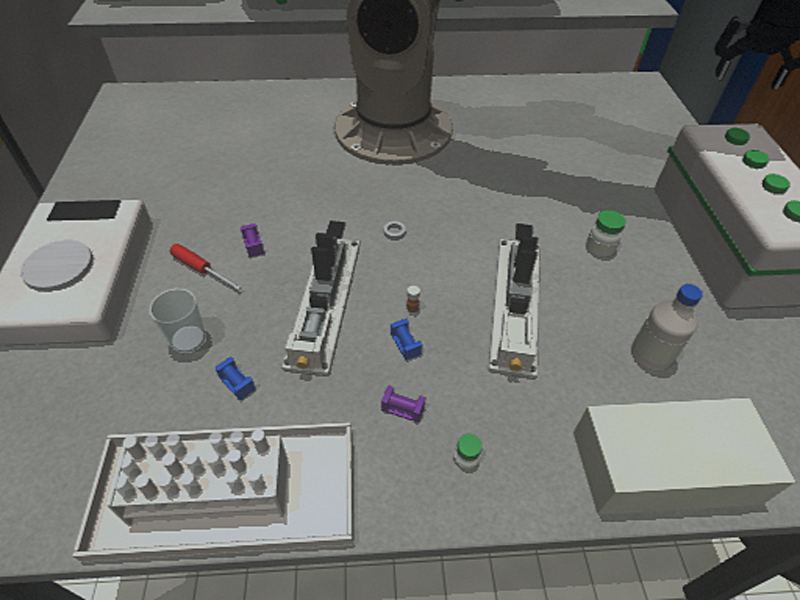

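The top picture shows two presses. The left one, around (250,305), has an empty trough. The right one, around (455,330), has a greyish-white cassette at about (465,275), so it is the loaded one. The blue and purple lookalikes lie loose on the bench. I'll measure the right press and confirm it in a crop.

```bash
cat > m.py <<'E'
from h import *
d=dict(np.load('top.npz')); W=cloud(d); f=d['frame']
S=512/800
def fit(u0,u1,v0,v1):
    m=np.zeros(W.shape[:2],bool); m[int(v0*S):int(v1*S),int(u0*S):int(u1*S)]=1
    Z=W[...,2]
    pl=W[m&(Z>.007)&(Z<.135)]
    plate=W[m&(Z>.007)&(Z<.018)]
    r=cv2.minAreaRect(plate[:,:2].astype(np.float32)); 
    print('plate rect',r, 'zmed',np.median(plate[:,2]))
    b=cv2.boxPoints(r); i=np.argsort(b[:,0]); near=b[i[:2]].mean(0); far=b[i[2:]].mean(0)
    ax=(far-near)/np.linalg.norm(far-near); L=np.linalg.norm(far-near)
    o=(near+far)/2-ax*.005
    print('origin',o,'yaw deg',np.degrees(np.arctan2(ax[1],ax[0])),'L',L)
    n=np.array([-ax[1],ax[0]])
    for nm,lo,hi,(a,c) in(('post/trig',.112,.135,(-.06,.02)),('tab',.055,.075,(-.15,-.09))):
        q=W[m&(Z>lo)&(Z<hi)]; x=(q[:,:2]-o)@ax; y=(q[:,:2]-o)@n
        k=(x>a)&(x<c); print(nm,k.sum(),'x',np.percentile(x[k],[2,50,98]).round(4),'y',np.percentile(y[k],[2,50,98]).round(4),'z',np.median(q[k,2]).round(4))
    return o,ax
fit(405,510,222,432)
fit(185,300,205,412)
c=f[int(222*S):int(432*S),int(385*S):int(530*S),::-1]
cv2.imwrite('pics/crop1.png',cv2.resize(c,None,fx=4.4,fy=4.4,interpolation=cv2.INTER_CUBIC))
E
python3 m.py
```

```text
plate rect ((0.5335208773612976, -0.1606787145137787), (0.15476959943771362, 0.3158491253852844), 88.64313507080078) zmed 0.012435948883824665
origin [ 0.52852225 -0.16056031] yaw deg -1.3568646 L 0.31584907
post/trig 112 x [-0.0475 -0.0164 -0.0058] y [-0.0064  0.0087  0.0237] z 0.1221
tab 234 x [-0.1394 -0.1187 -0.0955] y [0.0093 0.0235 0.0394] z 0.0644
plate rect ((0.5470571517944336, 0.1857587844133377), (0.14168590307235718, 0.29634931683540344), 84.60775756835938) zmed 0.01237058692892012
origin [0.54207927 0.18622865] yaw deg -5.3922424 L 0.2963493
post/trig 112 x [-0.0365 -0.0158  0.0053] y [-0.0177 -0.0027  0.012 ] z 0.1216
tab 215 x [-0.129  -0.1101 -0.0914] y [-0.0033  0.011   0.0266] z 0.0644
```

View pics/crop1.png

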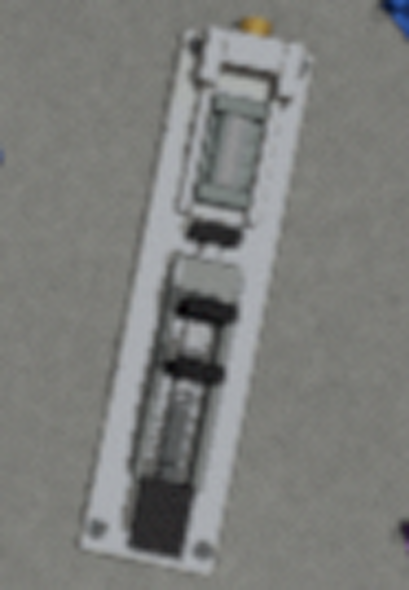

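The crop confirms it: cassette in the trough around (232,150), jaw at (213,235), fixed post at (207,308), trigger at (195,372) and tab at (160,515). Stray points spoiled the rectangle (155 mm wide against the given 76), so I'll fit again on the largest blob only.

```bash
cat > m2.py <<'E'
from h import *
d=dict(np.load('top.npz')); W=cloud(d); Z=W[...,2]; S=512/800
def fit(u0,u1,v0,v1):
    m=np.zeros(Z.shape,np.uint8); a=np.s_[int(v0*S):int(v1*S),int(u0*S):int(u1*S)]
    m[a]=((Z>.007)&(Z<.135))[a]
    m=cv2.morphologyEx(m,cv2.MORPH_OPEN,np.ones((3,3),np.uint8))
    n,l,st,_=cv2.connectedComponentsWithStats(m); m=l==1+np.argmax(st[1:,4])
    p=W[m&(Z<.018)]; r=cv2.minAreaRect(p[:,:2].astype(np.float32)); print('rect',r)
    b=cv2.boxPoints(r); c=np.array(r[0]); e=[b[1]-b[0],b[2]-b[1]]; ax=max(e,key=np.linalg.norm); ax=ax/np.linalg.norm(ax); ax*=np.sign(ax[0])
    o=c-.005*ax; nn=np.array([-ax[1],ax[0]])
    print('rect origin',o.round(4),'yaw',np.degrees(np.arctan2(ax[1],ax[0])).round(2))
    for nm,lo,hi,aa,cc in(('post',.115,.13,-.02,.02),('trig',.115,.13,-.06,-.02),('tab',.058,.07,-.15,-.09),('jaw',.046,.057,.03,.075),('cas',.035,.06,.06,.115)):
        q=W[m&(Z>lo)&(Z<hi)]; x=(q[:,:2]-o)@ax; y=(q[:,:2]-o)@nn; k=(x>aa)&(x<cc)
        if k.any(): print(nm,k.sum(),'x',np.percentile(x[k],[3,50,97]).round(4),'y',np.percentile(y[k],[3,50,97]).round(4),'z',np.median(q[k,2]).round(4),'ctr',q[k,:2].mean(0).round(4))
fit(405,510,222,432); print(); fit(185,300,205,412)
E
python3 m2.py
python3 - <<'E'
from h import *
from scipy.spatial.transform import Rotation as R
s=monitor.get_obs(); print(R.from_rotvec(s['tcp_rot']).as_matrix().round(3))
d=dict(np.load('top.npz')); print(-cv2.Rodrigues(d['rvec'])[0].T@d['tvec'].ravel())
E
```

```text
rect ((0.5277984142303467, -0.15634068846702576), (0.07632824033498764, 0.29977649450302124), 79.32576751708984)
rect origin [ 0.5229 -0.1554] yaw -10.67
post 55 x [-0.0095 -0.0048 -0.0003] y [-0.0125  0.0001  0.0132] z 0.1223 ctr [ 0.518  -0.1543]
trig 54 x [-0.0415 -0.0369 -0.0323] y [-0.0121  0.0006  0.0128] z 0.1222 ctr [ 0.4866 -0.1482]
tab 230 x [-0.1342 -0.1147 -0.094 ] y [-0.0138  0.0004  0.0145] z 0.0644 ctr [ 0.4103 -0.1339]
jaw 104 x [0.0355 0.0446 0.07  ] y [-0.0128  0.0003  0.0146] z 0.0497 ctr [ 0.5732 -0.1643]
cas 257 x [0.0617 0.088  0.114 ] y [-0.0202  0.0006  0.021 ] z 0.045 ctr [ 0.6096 -0.171 ]

rect ((0.5504262447357178, 0.17925386130809784), (0.07676898688077927, 0.29878342151641846), 76.07490539550781)
rect origin [0.5456 0.1805] yaw -13.93
post 53 x [-0.0088 -0.004   0.0005] y [-0.013  -0.0006  0.0113] z 0.1219 ctr [0.5415 0.1808]
trig 52 x [-0.0406 -0.0358 -0.0316] y [-0.0125 -0.0006  0.0116] z 0.1216 ctr [0.5105 0.1885]
tab 226 x [-0.1334 -0.1137 -0.0939] y [-0.0138  0.0002  0.0141] z 0.0643 ctr [0.4352 0.2077]
jaw 50 x [0.0361 0.0407 0.0453] y [-0.0134 -0.0008  0.0128] z 0.0522 ctr [0.5849 0.17  ]
cas 54 x [0.0628 0.0892 0.1119] y [-0.0227 -0.0178  0.0207] z 0.0362 ctr [0.6303 0.1558]
[[-0.925  0.381 -0.   ]
 [ 0.381  0.925 -0.001]
 [-0.    -0.001 -1.   ]]
[ 0.47851017 -0.05574213  1.19518092]
```

The fit now agrees with the given sizes: plate 300 x 76, post and trigger 122 high, tab 64 high. The loaded press has its origin at (0.523, -0.155) and yaw -10.7°. Next I move high over to it.

```bash
python3 -m creep '[[[-47,-41,0,10,1],[-93,-82,0,20,1],[-140,-123,0,30,1],[-187,-163,0,40,1],[-234,-204,0,50,1],[-280,-245,0,60,1],[-327,-286,0,70,1],[-358,-338,0,78.3,1],[-389,-390,0,78.3,1],[-420,-442,0,78.3,1]]]'
cat > g.py <<'E'
import sys
from h import *
from scipy.spatial.transform import Rotation as R
s=monitor.get_obs(); M=R.from_rotvec(s['tcp_rot']).as_matrix(); p=s['position']
a=np.radians(-10.67); ax=np.array([np.cos(a),np.sin(a),0]); o=np.array([.5229,-.1554,0])
ny=np.array([-ax[1],ax[0],0])
t=o+ax*float(sys.argv[1])+[0,0,float(sys.argv[2])]
print('t',s['time_s'],'press-frame tcp',[round(float(x),4) for x in((p-o)@ax,(p-o)@ny,p[2])],'d_tool mm',(M.T@(t-p)*1e3).round(1),'turn',np.round(-(np.degrees(a)-np.degrees(np.arctan2(M[1,1],M[0,1]))),2),'F',s['ft_force'].round(1),'w',round(float(s['width']),3))
E
python3 g.py -.013 .15
```

```text
time_s: 1.35
position: [0.4769, 0.0535, 0.2453]
tcp_rot: [-2.418, -2.005, -0.0]
ft_force: [1.1, -0.4, -0.2]
width: 1.003
t 1.35 press-frame tcp [-0.0839, 0.1968, 0.2453] d_tool mm [-196.8   70.9   95.3] turn -0.01 F [ 1.1 -0.4 -0.2] w 1.003
```

```bash
python3 -m creep '[[[-55,20,0,0,1],[-110,40,0,0,1],[-165,60,0,0,1],[-196.8,70.9,10,0,1],[-196.8,70.9,60,0,1],[-196.8,70.9,95,0,1],[-196.8,70.9,95,0,1]]]'; python3 g.py -.013 .095
python3 - <<'E'
from h import *
d=grab('wrist'); cv2.imwrite('pics/w1.png',cv2.resize(d['frame'][...,::-1],(640,480)))
E
```

```text
time_s: 2.22
position: [0.5086, -0.1511, 0.1485]
tcp_rot: [-2.417, -2.002, 0.006]
ft_force: [-0.5, -0.3, 1.9]
width: 0.998
t 2.225 press-frame tcp [-0.0148, 0.0015, 0.1485] d_tool mm [-1.5  2.  53.5] turn -0.05 F [-0.5 -0.3  1.9] w 0.998
```

View pics/w1.png

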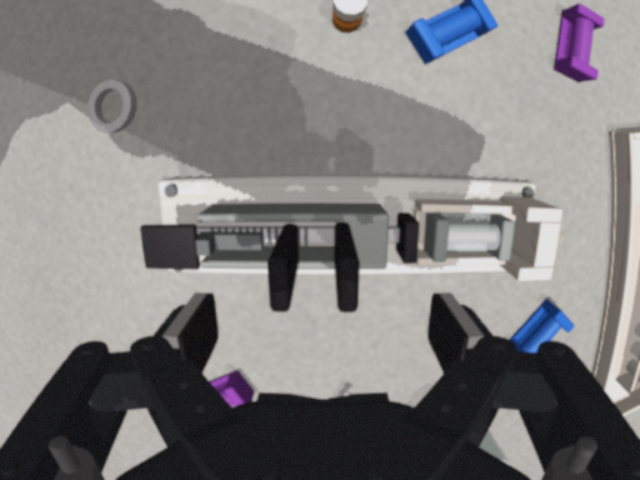

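The wrist view shows the trigger at (285,265) and the post at (347,265), centred between the open pads at (200..445). I'll descend and settle there.

```bash
python3 -m creep '[[[0,0,30,0,1],[0,0,55,0,1],[0,0,55,0,1],[0,0,55,0,1]]]'; python3 g.py -.013 .095
```

```text
time_s: 2.78
position: [0.5112, -0.1514, 0.0971]
tcp_rot: [2.418, 2.004, 0.002]
ft_force: [-0.4, 0.3, 0.4]
width: 1.002
t 2.775 press-frame tcp [-0.0123, 0.0018, 0.0971] d_tool mm [-1.8 -0.7  2.1] turn -0.02 F [-0.4  0.3  0.4] w 1.002
```

```bash
python3 -m creep '[[[-1.8,-0.7,2,0,0.3],[-1.8,-0.7,2,0,-0.2],[-1.8,-0.7,2,0,-0.45],[-1.8,-0.7,2,0,-0.45],[-1.8,-0.7,2,0,-0.45],[-1.8,-0.7,2,0,-0.45],[-1.8,-0.7,2,0,-0.45]]]'; python3 g.py -.013 .095
cat > c.py <<'E'
from h import *
a=np.radians(-10.67); ax=np.array([np.cos(a),np.sin(a)]); o=np.array([.5229,-.1554]); n=np.array([-ax[1],ax[0]])
d=grab('scene'); W=cloud(d); x=(W[...,:2]-o)@ax; y=(W[...,:2]-o)@n; Z=W[...,2]
dk=d['frame'].max(-1)<75
k=dk&(Z>.03)&(Z<.056)&(x>.02)&(x<.09)&(abs(y)<.018); print('jaw dark pts',k.sum(),x[k].size and np.percentile(x[k],[3,50,97]).round(4))
k=(Z>.03)&(Z<.055)&(x>.04)&(x<.122)&(abs(y)<.012)
h,e=np.histogram(x[k],np.arange(.04,.124,.004)); print([(round(float(e[i]),3),round(float(np.median(Z[k][(x[k]>=e[i])&(x[k]<e[i+1])])),3)) for i in range(len(h)) if h[i]])
E
python3 c.py
```

```text
time_s: 3.65
position: [0.512, -0.1533, 0.0944]
tcp_rot: [2.415, 2.002, 0.004]
ft_force: [15.7, -4.2, -4.1]
width: 0.292
t 3.65 press-frame tcp [-0.0111, 0.0, 0.0944] d_tool mm [-0.  -1.9 -0.7] turn -0.0 F [15.7 -4.2 -4.1] w 0.292
jaw dark pts 90 [0.0216 0.0562 0.0709]
[(0.048, 0.052), (0.052, 0.052), (0.056, 0.05), (0.06, 0.047), (0.064, 0.048), (0.068, 0.044), (0.072, 0.044), (0.076, 0.043), (0.08, 0.044), (0.084, 0.045), (0.088, 0.043), (0.092, 0.045), (0.096, 0.044), (0.1, 0.044), (0.104, 0.045), (0.108, 0.047), (0.112, 0.048), (0.116, 0.043)]
```

The first stroke was full: opening about 25 mm, jaw about +10. I'll open fully and repeat.

```bash
python3 -m creep '[[[0,0,0,0,0.7],[0,0,0,0,0.7],[0,0,0,0,0.7],[0,0,0,0,0.7],[0,0,0,0,-0.2],[0,0,0,0,-0.5],[0,0,0,0,-0.5],[0,0,0,0,-0.5],[0,0,0,0,-0.5],[0,0,0,0,-0.5]]]'; python3 g.py -.013 .095; python3 c.py
python3 -m creep '[[[0,0,0,0,0.7],[0,0,0,0,0.7],[0,0,0,0,0.7],[0,0,0,0,0.7]]]'; python3 g.py -.013 .095; python3 c.py
```

```text
time_s: 4.95
position: [0.5119, -0.1534, 0.094]
tcp_rot: [2.415, 2.002, 0.004]
ft_force: [18.5, -6.5, -9.6]
width: 0.285
t 4.95 press-frame tcp [-0.0112, -0.0001, 0.094] d_tool mm [ 0.  -1.8 -1. ] turn 0.0 F [18.5 -6.5 -9.6] w 0.285
jaw dark pts 93 [0.0214 0.0653 0.0813]
[(0.04, 0.033), (0.044, 0.036), (0.06, 0.052), (0.064, 0.05), (0.068, 0.048), (0.072, 0.047), (0.076, 0.046), (0.08, 0.043), (0.084, 0.043), (0.088, 0.044), (0.092, 0.045), (0.096, 0.044), (0.1, 0.044), (0.104, 0.044), (0.108, 0.042), (0.112, 0.044), (0.116, 0.045)]
time_s: 5.5
position: [0.5093, -0.1528, 0.0934]
tcp_rot: [2.419, 2.005, 0.0]
ft_force: [0.7, -0.0, -0.3]
width: 0.848
t 5.5 press-frame tcp [-0.0139, 0.0, 0.0934] d_tool mm [-0.   0.9 -1.6] turn -0.02 F [ 0.7 -0.  -0.3] w 0.848
jaw dark pts 105 [0.0224 0.0628 0.081 ]
[(0.04, 0.034), (0.056, 0.052), (0.06, 0.051), (0.064, 0.049), (0.068, 0.047), (0.072, 0.047), (0.076, 0.046), (0.08, 0.045), (0.084, 0.043), (0.088, 0.043), (0.092, 0.043), (0.096, 0.045), (0.1, 0.045), (0.104, 0.044), (0.108, 0.044), (0.112, 0.044), (0.116, 0.045)]
```

```bash
python3 -m creep '[[[0,0,0,0,-0.2],[0,0,0,0,-0.6],[0,0,0,0,-0.6],[0,0,0,0,-0.6],[0,0,0,0,-0.6],[0,0,0,0,-0.6],[0,0,0,0,-0.6]]]'; python3 g.py -.013 .095; python3 c.py
python3 -m creep '[[[0,0,0,0,0.7],[0,0,0,0,0.7],[0,0,0,0,0.7],[0,0,0,0,0.7]]]'
python3 -m creep '[[[0,0,0,0,-0.2],[0,0,0,0,-0.6],[0,0,0,0,-0.6],[0,0,0,0,-0.6],[0,0,0,0,-0.6],[0,0,0,0,-0.6],[0,0,0,0,-0.6]]]'; python3 g.py -.013 .095; python3 c.py
python3 - <<'E'
from h import *
d=dict(np.load('scene.npz')); c=d['frame'][135:250,170:250,::-1]; cv2.imwrite('pics/s2.png',cv2.resize(c,None,fx=5,fy=5,interpolation=cv2.INTER_CUBIC))
E
```

```text
time_s: 6.42
position: [0.5107, -0.1531, 0.0938]
tcp_rot: [2.417, 2.003, 0.002]
ft_force: [9.4, -2.5, -2.8]
width: 0.32
t 6.425 press-frame tcp [-0.0124, -0.0, 0.0938] d_tool mm [ 0.  -0.6 -1.2] turn -0.01 F [ 9.4 -2.5 -2.8] w 0.32
jaw dark pts 92 [0.0222 0.0702 0.0847]
[(0.04, 0.034), (0.044, 0.034), (0.048, 0.034), (0.052, 0.036), (0.06, 0.049), (0.064, 0.051), (0.068, 0.051), (0.072, 0.05), (0.076, 0.048), (0.08, 0.047), (0.084, 0.044), (0.088, 0.044), (0.092, 0.043), (0.096, 0.043), (0.1, 0.044), (0.104, 0.043), (0.108, 0.044), (0.112, 0.045), (0.116, 0.044)]
time_s: 6.98
position: [0.5093, -0.1528, 0.0934]
tcp_rot: [2.419, 2.005, 0.0]
ft_force: [0.2, -0.4, -0.3]
width: 0.847
time_s: 7.85
position: [0.5084, -0.1527, 0.0934]
tcp_rot: [-2.418, -2.004, 0.001]
ft_force: [-5.1, 0.7, 10.7]
width: 0.374
t 7.85 press-frame tcp [-0.0147, 0.0, 0.0934] d_tool mm [-0.   1.7 -1.6] turn -0.03 F [-5.1  0.7 10.7] w 0.374
jaw dark pts 84 [0.0243 0.0705 0.0844]
[(0.04, 0.034), (0.044, 0.035), (0.048, 0.035), (0.064, 0.051), (0.068, 0.051), (0.072, 0.048), (0.076, 0.048), (0.08, 0.046), (0.084, 0.044), (0.088, 0.043), (0.092, 0.044), (0.096, 0.044), (0.1, 0.044), (0.104, 0.044), (0.108, 0.045), (0.112, 0.044), (0.116, 0.044)]
```

View pics/s2.png

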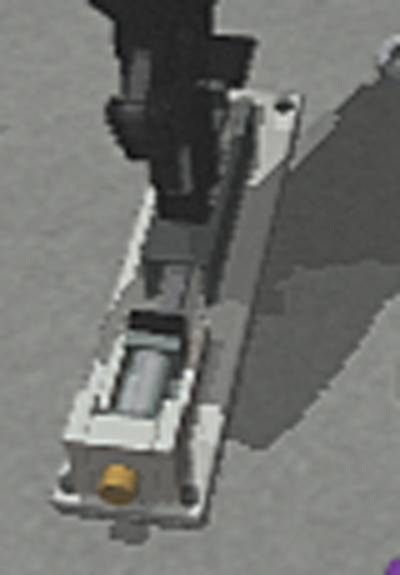

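The fourth stroke stalled early (32 mm opening, 17 of the 26+ N-limited travel) with the jaw no further forward, so the cassette is against the back wall. In the crop the jaw at (157,322) sits on the cassette at (150,360), and its front end is under the socket mouth at (140,415). Now I open, rise and go over the tab with the fingers shut.

```bash
python3 -m creep '[[[0,0,0,0,0.8],[0,0,0,0,0.9],[0,0,0,0,1],[0,0,0,0,1],[0,0,-30,0,1],[0,0,-75,0,1],[0,0,-80,0,1],[0,0,-80,0,1]]]'; python3 g.py -.114 .11
python3 - <<'E'
from h import *
s=monitor.get_obs(); print(s['joint_pos'].round(2))
E
```

```text
time_s: 8.9
position: [0.5093, -0.1525, 0.1733]
tcp_rot: [2.418, 2.005, 0.001]
ft_force: [-0.4, 0.6, -0.2]
width: 1.001
t 8.9 press-frame tcp [-0.0139, 0.0003, 0.1733] d_tool mm [  -0.3 -100.1   63.3] turn -0.0 F [-0.4  0.6 -0.2] w 1.001
[-0.42  0.34  0.72  2.03 -0.29  0.87  0.27]
```

```bash
python3 -m creep '[[[0,-40,0,0,0.3],[0,-80,0,0,-0.5],[0,-98,0,0,-1],[0,-98,30,0,-1],[0,-98,60,0,-1],[0,-98,60,0,-1],[0,-98,60,0,-1]]]'; python3 g.py -.114 .072
python3 - <<'E'
from h import *
s=monitor.get_obs(); print(s['joint_pos'].round(2))
d=grab('wrist'); cv2.imwrite('pics/w2.png',cv2.resize(d['frame'][...,::-1],(640,480)))
E
```

```text
time_s: 9.78
position: [0.4128, -0.135, 0.1136]
tcp_rot: [-2.419, -2.004, 0.001]
ft_force: [-0.1, 0.2, 0.2]
width: -0.001
t 9.775 press-frame tcp [-0.112, -0.0003, 0.1136] d_tool mm [ 0.3 -2.  41.6] turn -0.06 F [-0.1  0.2  0.2] w -0.001
[-0.46  0.27  0.72  2.28 -0.29  0.68  0.29]
```

View pics/w2.png

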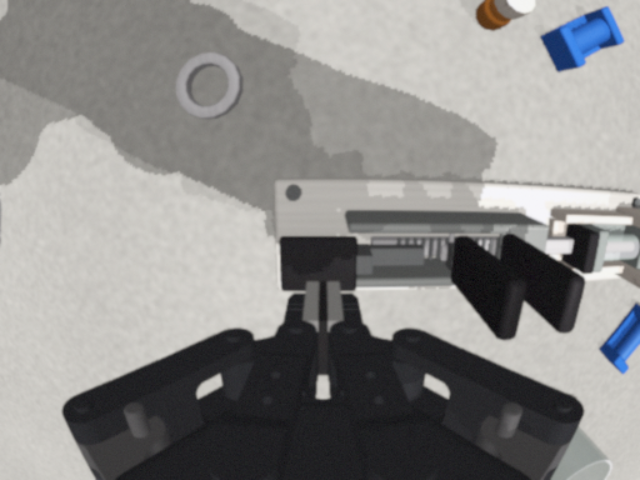

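The shut fingers are over the tab (280–355, 240–290). The linkage leaves about 10 mm to the trigger, so I'll shift back slightly and press in steps.

```bash
python3 -m creep '[[[0,-3,15,0,-1],[0,-3,30,0,-1],[0,-3,34,0,-1],[0,-3,34,0,-1]]]'; python3 g.py -.115 .072
python3 -m creep '[[[0,0,3,0,-1],[0,0,6,0,-1],[0,0,8,0,-1],[0,0,8,0,-1],[0,0,8,0,-1]]]'; python3 g.py -.115 .072; python3 c.py
```

```text
time_s: 10.32
position: [0.4098, -0.1342, 0.0793]
tcp_rot: [-2.419, -2.004, 0.001]
ft_force: [-0.5, -0.7, -0.8]
width: -0.001
t 10.325 press-frame tcp [-0.115, -0.0001, 0.0793] d_tool mm [0.1 0.1 7.3] turn -0.04 F [-0.5 -0.7 -0.8] w -0.001
time_s: 10.95
position: [0.4079, -0.1336, 0.0711]
tcp_rot: [-2.417, -2.002, 0.002]
ft_force: [-12.1, 1.6, 11.9]
width: -0.001
t 10.95 press-frame tcp [-0.117, 0.0001, 0.0711] d_tool mm [-0.1  2.  -0.9] turn -0.04 F [-12.1   1.6  11.9] w -0.001
jaw dark pts 117 [0.0263 0.0461 0.0843]
[(0.04, 0.051), (0.044, 0.043), (0.048, 0.042), (0.06, 0.032), (0.072, 0.045), (0.076, 0.048), (0.08, 0.045), (0.084, 0.045), (0.088, 0.043), (0.092, 0.045), (0.096, 0.045), (0.1, 0.044), (0.104, 0.044), (0.108, 0.045), (0.112, 0.044), (0.116, 0.043)]
```

The jaw has sprung back. I'll rise clear and check.

```bash
python3 -m creep '[[[0,0,-10,0,-1],[0,0,-60,0,-1],[0,0,-110,0,-1],[0,0,-130,0,-1],[0,0,-130,0,-1],[0,0,-130,0,-1]]]'; python3 g.py -.115 .2; python3 c.py
python3 - <<'E'
from h import *
a=np.radians(-10.67); ax=np.array([np.cos(a),np.sin(a)]); o=np.array([.5229,-.1554]); n=np.array([-ax[1],ax[0]])
d=grab('top'); W=cloud(d); x=(W[...,:2]-o)@ax; y=(W[...,:2]-o)@n; Z=W[...,2]
k=(Z>.046)&(Z<.056)&(x>.03)&(x<.06)&(abs(y)<.016); print('jaw top x',np.percentile(x[k],[3,50,97]).round(4),k.sum())
c=np.hstack([d['frame'][140:280,245:345,::-1],dict(np.load('scene.npz'))['frame'][120:260,160:260,::-1]]); cv2.imwrite('pics/end.png',cv2.resize(c,None,fx=4,fy=4,interpolation=cv2.INTER_CUBIC))
E
```

```text
time_s: 11.75
position: [0.4098, -0.1338, 0.201]
tcp_rot: [-2.418, -2.005, -0.0]
ft_force: [0.2, -1.1, -0.4]
width: -0.003
t 11.75 press-frame tcp [-0.1151, 0.0003, 0.201] d_tool mm [-0.3  0.1  1. ] turn -0.0 F [ 0.2 -1.1 -0.4] w -0.003
jaw dark pts 121 [0.0259 0.0462 0.0845]
[(0.04, 0.052), (0.044, 0.042), (0.048, 0.045), (0.06, 0.034), (0.072, 0.047), (0.076, 0.048), (0.08, 0.046), (0.084, 0.042), (0.088, 0.044), (0.092, 0.044), (0.096, 0.044), (0.1, 0.043), (0.104, 0.045), (0.108, 0.044), (0.112, 0.043), (0.116, 0.044)]
jaw top x [0.0354 0.0399 0.0448] 47
```

View pics/end.png

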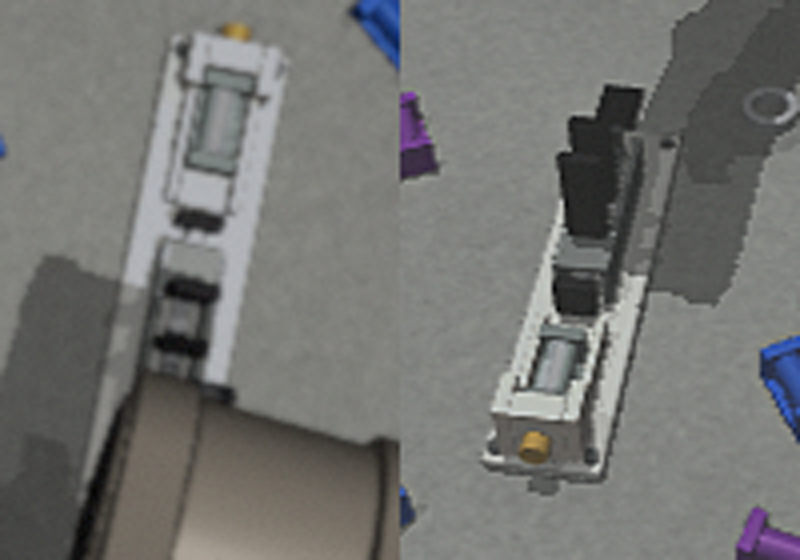

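The jaw is fully back at (198,218), face at x = 0.045. The cassette at (220,120) sits in the socket, its rear edge at x ≈ 0.072 (home is 0.072). One numeric check from the top view before handing in.

```bash
python3 - <<'E'
from h import *
a=np.radians(-10.67); ax=np.array([np.cos(a),np.sin(a)]); o=np.array([.5229,-.1554]); n=np.array([-ax[1],ax[0]])
d=dict(np.load('top.npz')); W=cloud(d); x=(W[...,:2]-o)@ax; y=(W[...,:2]-o)@n; Z=W[...,2]
k=(Z>.037)&(Z<.056)&(x>.055)&(x<.15)&(abs(y)<.013); print('cassette x',np.sort(x[k])[[0,2,5,10]].round(4), 'y',np.percentile(y[k&(x<.11)],[3,97]).round(4))
if np.sort(x[k])[5]>.067: print(workorder.close_job())
E
```

```text
cassette x [0.0715 0.072  0.0723 0.0733] y [-0.0104  0.0102]
the job is handed in; nothing more can be done
None
```

The cassette is home in its socket on the loaded press (the right-hand one in the top view), the jaw is fully back, and the job is handed in. It took about 12 s of the 42 s allowed.

- **Strokes:** I squeezed the trigger four times, letting go fully between strokes. The fourth stalled early with the jaw no further forward, so the cassette was against the back wall.
- **Release:** I pressed the tab down about 7 mm with the fingers shut, and the jaw sprang back. I then rose clear.
- **Last checks, in the press's frame:** The cassette's rear end is at x ≈ 0.072 m, where fully home puts it. It is centred in y (±0.010 m). The jaw face is at x ≈ 0.045 m, which is fully back. The tool showed about 1 N, so it was touching nothing.
- **Anomaly:** While I pressed the tab, the tool read about 12 N sideways as well as 12 N upward, against the 3 to 6 N expected. The tab may have been close to its stop, or the gripper linkage may have brushed the trigger. I did not find the cause. It vanished on rising, and it is below the 40 N limit.

I aimed no contact at the cassette, the jaw or the spare press, and saw no sign of any. The job reports no verdict, so I can't confirm the scoring.

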